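# Lock the paper clamp bar with its thumbscrew

## Task

Swing the aluminium clamp bar back across the drawing board until its slot lies over the slot in the steel plate, feeling for the match since the plate may be shifted. Put the thumbscrew from the wooden stand down through both slots, gently and without forcing it, until its collar is down on the bar, then turn it a quarter turn so that its wing stands square across the bar, and let go. Leave the water tub, the dark tin and the brush where they are.

Things in the scene. Friction and masses are not known exactly. Their poses are not given: they have to be found in the camera images.
- board: Plywood drawing board 350 x 360 mm, fixed, its top face 36 mm above the table. Origin on the table; z up. The board reaches from x = -130 to +220 mm and y = -180 to +180 mm in its own frame. When the clamp bar is home it lies along the board's y axis.
- slot_mid (a point): Where the slot in the stiff steel plate on the board is on average, at the plate's top face, 41 mm above the table; axes as the board's. The plate can be shifted: its slot lies up to 10 mm to either side of this point along board x (exact along y). Slot 9 mm wide (board x), 19 mm long (board y), through the 5 mm plate, with free room below; seen while the bar is swung away.
- bar (a joint): Angle of the clamp bar about its upright pivot, rad. 0: bar along the board's y axis, its slot over slot_mid. Positive: free end towards the board's +x; starts 0.3 to 0.65 open; range -0.15 to 0.9. It stays where left, moves with about 1.5 N at its slot or 2.5 N at its knob, and is easily dragged along by the screw in its slot.
- bar_slot (a point): Centre of the slot in the free end of the aluminium clamp bar (30 mm wide, 8 mm thick), on its top face, 50 mm above the table. x across the bar, y along it towards the pivot, 240 mm away. Slot 9 mm wide (across), 19 mm long (along), goes through; the bar clears the plate by 1 mm.
- bar_knob (a point): Centre of the upright round black knob for swinging the bar: 20 mm diameter, 28 mm tall, its top 84 mm above the table; 120 mm from the pivot, between it and the bar's slot. Axes as the bar's.
- screw_grip (a point): Centre of the upright wing of the loose steel thumbscrew (about 50 g); z up. Wing 30 mm long (x), 10 mm thick (y), 30 mm tall. Below it a 10 mm neck, then a collar of 28 mm diameter, 4 mm thick, its underside 27 mm below this point, resting on the stand at first. With the collar down on the bar this point is 77 mm above the table, with the tip on the plate 90 mm.
- screw_tip (a point): Lowest point of the thumbscrew, 22.5 mm below the collar's underside. A shank of 8 mm diameter ends in a cross bar 16 mm long (along x, as the wing), 6 mm wide, 6.5 mm tall, which passes the slots only with the wing along them. With the collar on the bar the cross bar's top is 2 mm below the plate, so it is free to turn either way.
- stand: Wooden stand, 64 x 64 x 40 mm, fixed, in whose round hole (22 mm wide, 32 mm deep) the thumbscrew hangs upright; origin at the centre of its underside.
- tub: Clear plastic water tub, loose, 110 mm diameter, 95 mm tall, origin at the centre of its underside. To be left alone.
- tin: Dark brown flat tin, loose, 100 x 65 x 22 mm, origin at the centre of its underside. To be left alone.
- brush: Paint brush, loose, 205 mm long, lying on the far part of the board along its y axis. To be left alone.
Things that resemble listed ones, but are neither listed nor needed, are in the scene too. There is more than one size of the part that bears screw_grip; the job needs the smaller.

How it is judged:
On the way, in this order (a step that is already met when the one before it is completed fails the run):
1. the bar is swung home, its slot over the plate's range (value of joint bar between -0.06 and 0.06 rad), for 0.1 s.
2. the thumbscrew is down through both slots, its wing still along the bar (z of screw_grip in the frame of board below 0.0805 m and horizontal distance between screw_grip and slot_mid below 0.0145 m and angle between the x axis of screw_grip and the y axis of board, either way round below 0.5 rad), for 0.1 s.
At the end, for the whole second after the job is handed in: The thumbscrew stands upright (within 0.15 rad) through both slots with its collar on the bar (within 2.5 mm), within 8 mm of the bar slot's centre and 14.5 mm of the middle of the plate's range, its wing square across the bar (within 0.45 rad), at rest and released (z of screw_grip in the frame of board between 0.073 and 0.0795 m and horizontal distance between screw_grip and slot_mid below 0.0145 m and horizontal distance between screw_grip and bar_slot below 0.008 m and angle between screw_grip's own z axis and vertical below 0.15 rad and angle between the x axis of screw_grip and the x axis of board, either way round below 0.45 rad and linear speed of screw below 0.02 m/s); the robot touches nothing.
It fails at once if the thumbscrew is forced: pressed against bar, plate or board with more than 35 N (contact force between screw and board above 35 N).
It fails at once if tub, tin or brush moved more than 30 mm (distance of any of tub, tin, brush from where it was at the start of the episode above 0.03 m).
It also fails if it takes over 72 s, if anything falls off the work surface, if the arm or the gripper's body presses on something with over 40 N, if the wrist force passes 120 N, or if a joint passes its speed limit or range.

## Robot

A 7-joint arm with a two-finger parallel gripper is mounted at the origin on the work surface. World frame = base frame: x ahead of the robot, y to its left, z up, the work surface at z = 0. Lengths are in m, angles in rad, forces in N, time in s.
With the tool pointing down it reaches from about 0.425 to 0.925 m from the base axis. Payload 6.8 kg.
Tool frame: the origin (TCP) lies at the very end of the fingers, on their centre line; the grasp point (between the pads) lies 19 mm behind it; z points along the fingers, y is the line along which they close (so a half turn about z gives the same grasp; the last joint's range is limited). The gripper opens to 85 mm and grips with 20 to 120 N. Pads are 22 mm wide; open, the fingers measure 114 mm over their backs; the gripper's body (76 mm by 85 mm) begins 54 mm behind the grasp point. The pads swing forward as they close: fully open they stand 13 mm farther back than shut.
Start: joints at [1.178, 0.477, 0.022, 1.555, -0.011, 1.109, -0.083], TCP at [0.19, -0.648, 0.231] pointing down, gripper open.
Joint ranges: [-2.96, 2.96], [-0.34, 2.1], [-1.41, 1.46], [0.24, 2.44], [-1.37, 4.51], [0.17, 1.92], [-2.96, 2.96]. Speed limits (rad/s): [2.39, 2.39, 3.14, 3.14, 3.14, 3.14, 3.14].

## Interface

Orientations are given as a rotation vector (axis times angle).
In Python, from bench import get_obs, viewer, r gives the robot as it stands. The module is installed in compiled form; this text tells all that it offers.
- The arm moves only by the tool play_rows, never from a script. Its argument "commands" is a list that holds one entry, the list of rows, each a list of 5 numbers: the gripper's target within -1 to 1 (shut at 1, half-way at 0, fully open at -1), then the shift along the tool's x, y, z scaled (see below), then the turn about the tool's z scaled (see below). A call has 1 to 12 rows; each row is the pose to reach, as a shift and turn from the pose commanded when the call began, along the tool's axes at that moment; what a row does not reach only later rows make up. The controller multiplies each number of a shift by 0.2 m and each number of a turn by pi/2 rad. A row lasts 1/12 s, in which the tool goes at most 41.7 mm and 7.16 degrees, less where a joint would pass 70% of its speed; a pose out of reach is approached as far as the arm can. A call with a number of a shift or a turn outside -1 to 1 is refused whole. A call with a gripper value outside its range is refused whole. The fingers move at their own pace and stop on an object; "grip_force" is the grip in N (left out, the last holds). Time passes only in rows, so rows that repeat a pose let the fingers close. It gives the time, the measured TCP pose, the force, the opening and the grip force at its end, in the units of the state.
- get_obs(): the state, without advancing time (a new reading comes with each control period).
- viewer.grab_frame(name): name is "scene" or "top" or "wrist"; returns a dict with "pixels" (400x640x3 uint8, red, green, blue), "fovy" (degrees; the focal length in pixels is half the picture's height over the tangent of half this angle, whatever the lens; pixels are square), "cx", "cy" (the principal point, pixels), "distortion" ([k1, k2, p1, p2, k3] as OpenCV has them; the pictures are not rectified), "world_to_cam" (4x4, takes a point from world to camera coordinates); the wrist camera has in their place "hand_eye" (4x4, takes a point from camera to tool coordinates, whose origin is the TCP and whose axes are the flange's). Camera axes: x right, y up, looking along -z (the intrinsics and any distortion apply to the point x, -y, -z); pixel columns grow to the right and rows downward; lengths in m; the calibration is good to about 2 mm. A picture is of the moment at which its call begins: read the wrist's pose just before it. There is no depth.
- r.hand_in(): hands the job in; it is judged then, once.
Trained networks look in a picture, given as the dict that the camera call returned (one of the last four; its "shot" number tells which), for a name from the list of things; names that differ only in an ending like _2 or _b are one class to them, and where a whole thing is asked for, a point or a joint stands for the part that bears it (a point fixed in the world has none). Each returns a list of dicts, best first, with "score" (0 to 1); they miss things now and then, are a little off and sometimes report something else, mostly with a low value. They report only what shows in the picture. A call takes as long as a camera call. They do not tell look-alikes from the thing itself.
- viewer.trace(picture, thing): "pixels" (400x640 bool, what is visible of it) and "rect" ([left, top, right, bottom] in pixels, round what is visible of it).
The state is a dict: "clock": time; "joints": joint angles; "qvel": joint speeds; "tau": joint torques, N m; "tcp_pos": TCP position; "orientation": TCP orientation; "contact_force": force on the tool from outside, world axes, zero at the start; "moment": the same for the moment, N m; "grip_width": finger opening in m; "gripper_force": force on a finger pad.
Only numpy, scipy, OpenCV 4.12 (cv2) and the standard library are available. Lean on these libraries where they do the work, as an engineer would, in place of code of your own. Each camera call takes 0.05 s, during which the arm holds its last target. There are 200 camera calls.

## Working session

There is one attempt and no reset: what is moved stays moved. The work goes in short steps, Python scripts to look and compute and a tool call to move; the robot and the scene stay as the last step left them, time stands still between calls to the robot, and variables do not carry over. Pictures are saved under pics/ and viewed, at most 10 in all, crops included, and the job is handed in when it is done.

Besides the shell and the picture viewer there is one more tool, called after "Emit:" by a JSON object that holds its "op" and its "data", one argument or row to a line. play_rows: Moves the arm, as the interface text tells. Shifts and turns lie within -1 to 1; 1 stands for 0.2 m of shift or pi/2 rad of turn. Its arguments: {"type":"object","properties":{"commands":{"type":"array","items":{"type":"array","items":{"type":"array","items":{"type":"number","minimum":-1,"maximum":1}}}},"grip_force":{"type":"number"}},"required":["commands"]}

```bash
mkdir -p pics; cat > h.py <<'E'
import numpy as np, cv2
from scipy.spatial.transform import Rotation as R
from bench import get_obs, viewer, r
def K(p):
    f=200/np.tan(np.radians(p["fovy"])/2); return np.array([[f,0,p["cx"]],[0,f,p["cy"]],[0,0,1.]])
def c2w(p,o=None):
    if "world_to_cam" in p: return np.linalg.inv(np.array(p["world_to_cam"]))
    T=np.eye(4);T[:3,:3]=R.from_rotvec(o["orientation"]).as_matrix();T[:3,3]=o["tcp_pos"]
    return T@np.array(p["hand_eye"])
def px2w(p,uv,z,o=None):
    T=c2w(p,o); u=cv2.undistortPoints(np.array(uv,float).reshape(-1,1,2),K(p),np.array(p["distortion"],float)).reshape(-1,2)
    d=np.c_[u[:,0],-u[:,1],-np.ones(len(u))]@T[:3,:3].T; c=T[:3,3]
    return c+d*((z-c[2])/d[:,2])[:,None]
def w2px(p,X,o=None):
    T=np.linalg.inv(c2w(p,o)); X=np.array(X,float).reshape(-1,3)@T[:3,:3].T+T[:3,3]
    return cv2.projectPoints(X*[1,-1,-1],np.zeros(3),np.zeros(3),K(p),np.array(p["distortion"],float))[0].reshape(-1,2)
def save(p,n,box=None,s=1):
    im=p["pixels"][:,:,::-1]
    if box: im=im[box[1]:box[3],box[0]:box[2]]
    cv2.imwrite("pics/"+n,cv2.resize(im,None,fx=s,fy=s,interpolation=cv2.INTER_CUBIC))
def cen(m):
    ys,xs=np.nonzero(m); return np.array([xs.mean(),ys.mean()])
E
python3 - <<'E'
from h import *
np.set_printoptions(precision=4,suppress=True)
o=get_obs(); print({k:np.round(v,4) for k,v in o.items()})
for n in("top","scene"):
    p=viewer.grab_frame(n); save(p,n+"0.png",s=1.25); print(n,c2w(p)[:3,3])
    for t,z in(("board",.036),("bar",.05),("bar_knob",.084),("screw_grip",.06),("stand",.04),("tub",.05),("tin",.022),("brush",.04)):
        for d in viewer.trace(p,t)[:3]:
            c=cen(d["pixels"]); print(t,round(d["score"],2),d["rect"],c,px2w(p,c,z)[0])
E
```

```text
{'clock': np.float64(0.0), 'joints': array([ 1.1779,  0.4778,  0.0224,  1.5565, -0.0115,  1.1093, -0.0831]), 'qvel': array([ 0.0009,  0.0007, -0.0006, -0.0015, -0.0004,  0.0008, -0.0011]), 'tau': array([ -0.0009, -59.6456,   1.6077, -28.1202,   0.0125,   0.0095,
        -0.    ]), 'tcp_pos': array([ 0.1895, -0.6472,  0.2303]), 'orientation': array([-3.108 , -0.4456,  0.0006]), 'contact_force': array([-0.3747,  0.7877,  0.0313]), 'moment': array([ 0.018 , -0.0069,  0.0558]), 'gripper_force': np.float64(0.0), 'grip_width': np.float64(0.0854)}
top [0.4172 0.001  1.1391]
board 0.93 [242.9, 152.2, 369.2, 274.9] [306.5328 215.8522] [0.5759 0.0712 0.036 ]
bar 0.64 [254.6, 208.9, 349.3, 245.3] [299.842  224.1505] [0.5469 0.0853 0.05  ]
bar_knob 0.95 [255.6, 205.1, 350.9, 243.6] [300.9007 224.1288] [0.5434 0.0798 0.084 ]
screw_grip 0.62 [161.7, 171.6, 204.3, 208.6] [183.381  190.5764] [0.5883 0.4409 0.06  ]
screw_grip 0.57 [435.9, 277.0, 451.6, 281.5] [442.5538 278.1231] [ 0.4576 -0.3381  0.06  ]
screw_grip 0.47 [467.8, 270.5, 482.7, 282.7] [474.    277.518] [ 0.4724 -0.4281  0.06  ]
stand 0.
[... 848 characters left out ...]
9] [0.6462 0.0361 0.06  ]
screw_grip 0.49 [171.7, 210.2, 185.2, 226.5] [178.2398 217.8622] [ 0.4622 -0.3382  0.06  ]
stand 0.74 [168.0, 214.7, 196.5, 240.9] [182.548  231.0175] [ 0.4931 -0.3414  0.04  ]
stand 0.31 [427.6, 135.7, 460.9, 172.9] [442.3281 152.3802] [0.573  0.4621 0.04  ]
tub 0.9 [425.4, 133.3, 460.8, 176.1] [442.3849 152.216 ] [0.5842 0.4495 0.05  ]
tub 0.25 [170.4, 211.2, 182.1, 226.2] [178.445 217.92 ] [ 0.449  -0.3356  0.05  ]
tin 0.92 [196.9, 282.5, 242.8, 326.8] [218.9125 303.5481] [ 0.7479 -0.3504  0.022 ]
brush 0.49 [353.9, 200.8, 409.2, 232.9] [382.1146 217.9328] [0.7265 0.1015 0.04  ]
brush 0.24 [168.8, 210.5, 184.9, 227.2] [177.6396 217.8122] [ 0.4337 -0.3349  0.04  ]
```

View pics/top0.png

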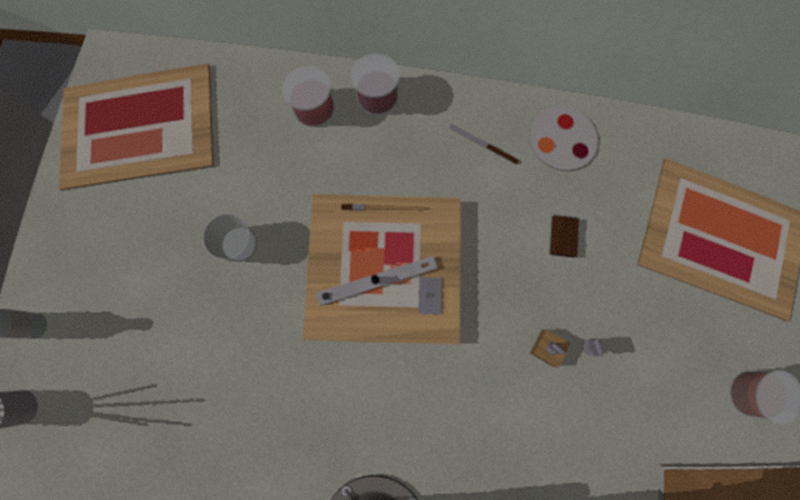

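View pics/scene0.png

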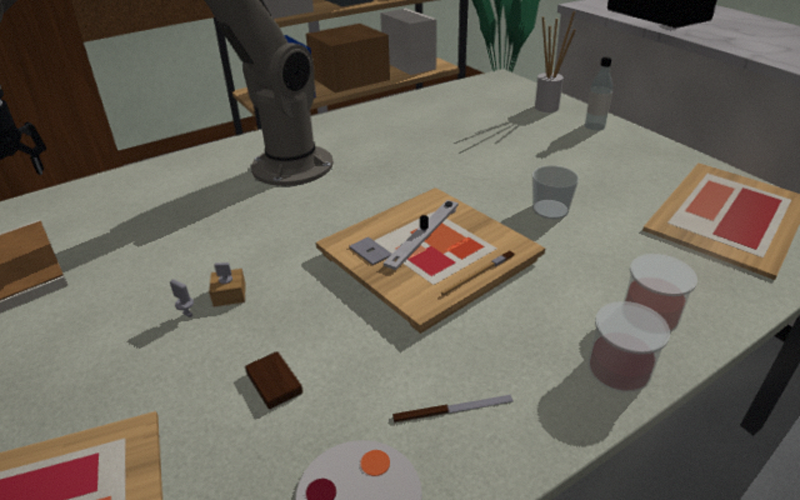

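The top view shows the board (edges about 305–460, 195–342 in the 1.25x picture), with the bar open and its pivot at the left (325,297). The plate with its slot is at (430,295). The smaller screw is in the stand at (553,347), and the larger look-alike stands to the right of it at (594,346).

```bash
python3 - <<'E'
from h import *
np.set_printoptions(precision=4,suppress=True)
p=viewer.grab_frame("top")
m=viewer.trace(p,"board")[0]["pixels"].astype(np.uint8)
ys,xs=np.nonzero(m); W=px2w(p,np.c_[xs,ys],.036)[:,:2]
rc=cv2.minAreaRect((W*1000).astype(np.float32)); print(rc)
b=viewer.trace(p,"bar")[0]["pixels"].astype(np.uint8)
ys,xs=np.nonzero(b); W=px2w(p,np.c_[xs,ys],.05)[:,:2]; print(cv2.minAreaRect((W*1000).astype(np.float32)))
print("pts", px2w(p,np.array([[325,297],[375,280],[426,265],[430,295]])/1.25,.045))
o=get_obs(); w=viewer.grab_frame("wrist"); print(w["hand_eye"],w["fovy"]); save(w,"w0.png")
print(R.from_rotvec(o["orientation"]).as_matrix())
E
```

```text
((584.91455078125, 70.82893371582031), (355.67303466796875, 363.94488525390625), 7.231144428253174)
((547.86376953125, 81.04508209228516), (33.40675735473633, 286.83831787109375), 26.797853469848633)
pts [[ 0.4905  0.1928  0.045 ]
 [ 0.548   0.0854  0.045 ]
 [ 0.6017 -0.0264  0.045 ]
 [ 0.5338 -0.046   0.045 ]]
[[-0.0007  0.9585  0.2849  0.0712]
 [ 1.      0.0005  0.0007  0.0002]
 [ 0.0005  0.2849 -0.9585 -0.1423]
 [ 0.      0.      0.      1.    ]] 59.66858532338888
[[ 0.9598  0.2809  0.    ]
 [ 0.2809 -0.9598 -0.    ]
 [ 0.      0.     -1.    ]]
```

Emit:
{"op": "play_rows", "data": {
  "commands": [
    [[-1,0.87,-0.92,0,0],[-1,0.87,-0.92,0,0],[-1,0.87,-0.92,0,0],[-1,0.87,-0.92,0,0],[-1,0.87,-0.92,0,0],[-1,0.87,-0.92,0,0],[-1,0.87,-0.92,0,0]]
  ]
}}

```text
clock: 1.68
tcp_pos: [0.3095, -0.4152, 0.2315]
orientation: [-3.105, -0.461, -0.003]
contact_force: [-0.2, 0.0, -0.2]
grip_width: 0.0854
gripper_force: 0.0
```

Emit:
{"op": "play_rows", "data": {
  "commands": [
    [[-1,0.87,-0.92,-0.1,0],[-1,0.87,-0.92,-0.1,0],[-1,0.87,-0.92,-0.1,0],[-1,0.87,-0.92,-0.1,0],[-1,0.87,-0.92,-0.1,0],[-1,0.87,-0.92,-0.1,0],[-1,0.87,-0.92,-0.1,0]]
  ]
}}

```text
clock: 2.27
tcp_pos: [0.4242, -0.1898, 0.2526]
orientation: [-3.106, -0.462, -0.006]
contact_force: [-0.3, -0.4, -0.7]
grip_width: 0.0856
gripper_force: 0.0
```

Emit:
{"op": "play_rows", "data": {
  "commands": [
    [[-1,0.87,-0.92,0,-0.9],[-1,0.87,-0.92,0,-0.9],[-1,0.87,-0.92,0,-0.9],[-1,0.87,-0.92,0,-0.9],[-1,0.87,-0.92,0,-0.9],[-1,0.87,-0.92,0,-0.9],[-1,0.87,-0.92,0,-0.9],[-1,0.87,-0.92,0,-0.9],[-1,0.87,-0.92,0,-0.9],[-1,0.87,-0.92,0,-0.9],[-1,0.87,-0.92,0,-0.9],[-1,0.87,-0.92,0,-0.9]]
  ]
}}

```text
clock: 3.27
tcp_pos: [0.5357, 0.0281, 0.2513]
orientation: [-2.068, -2.365, -0.0]
contact_force: [-0.0, -0.9, 0.8]
grip_width: 0.0852
gripper_force: 0.0
```

```bash
python3 - <<'E'
from h import *
np.set_printoptions(precision=4,suppress=True)
o=get_obs(); w=viewer.grab_frame("wrist"); save(w,"w1.png",s=1.25)
print(o["clock"],o["tcp_pos"],R.from_rotvec(o["orientation"]).as_matrix(),o["joints"])
for t,z in(("bar",.05),("board",.036)):
    for d in viewer.trace(w,t)[:2]:
        ys,xs=np.nonzero(d["pixels"]); W=px2w(w,np.c_[xs,ys],z,o)[:,:2]; print(t,d["score"],d["rect"],cv2.minAreaRect((W*1000).astype(np.float32)))
E
```

```text
3.2667 [0.5357 0.0281 0.2513] [[-0.1336  0.991   0.    ]
 [ 0.991   0.1336  0.0001]
 [ 0.0001  0.     -1.    ]] [ 0.3545  0.2917 -0.6283  1.8303  0.1927  1.0807 -0.2111]
bar 0.76 [297.0, 0.3, 401.2, 244.1] ((556.5178833007812, 67.77384185791016), (32.591583251953125, 251.3056640625), 27.14474868774414)
board 0.72 [197.7, 0.0, 570.6, 282.7] ((589.034423828125, 41.34684753417969), (352.5608215332031, 297.7388610839844), 7.908285140991211)
```

View pics/w1.png

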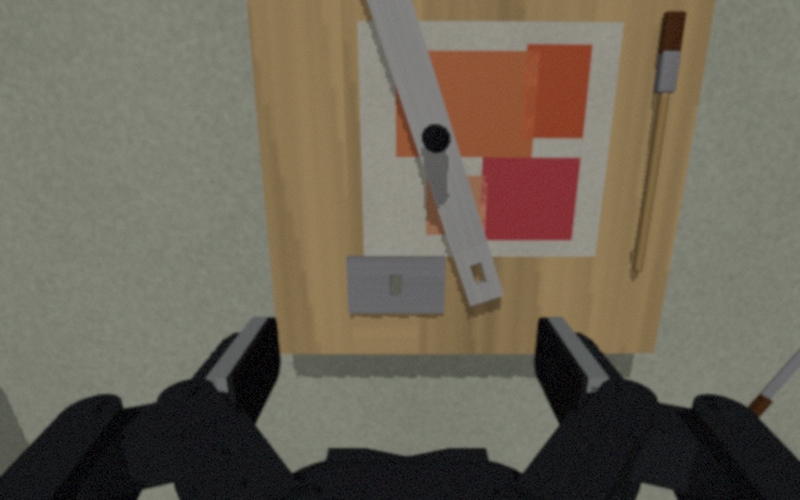

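The wrist view shows the plate slot at (396,285), the bar slot at (478,272) and the knob at (436,138), all in 1.25x pixels.

```bash
python3 - <<'E'
from h import *
np.set_printoptions(precision=4,suppress=True)
o=get_obs(); w=viewer.grab_frame("wrist")
f=lambda x,y,z: px2w(w,[[x/1.25,y/1.25]],z,o)[0]
g=cv2.cvtColor(w["pixels"],cv2.COLOR_RGB2GRAY)
ps=f(396,285,.041); bs=f(478,272,.05); kn=f(436,138,.084)
def fit(pts): 
    W=px2w(w,np.array(pts)/1.25,.036,o)[:,:2]; return W
L=fit([[250,20],[281,350]]);Rr=fit([[712,20],[656,350]]);N=fit([[290,353],[650,354]])
for E in(L,Rr,N): d=E[1]-E[0]; print(E, np.degrees(np.arctan2(d[1],d[0])))
print("plate slot",ps,"bar slot",bs,"knob",kn)
u=(kn-bs)[:2]; print("bar dir",np.degrees(np.arctan2(u[1],u[0])),np.linalg.norm(u)); u/=np.linalg.norm(u)
print("pivot",bs[:2]+.24*u)
c=np.array([396,285])/1.25; x,y=c.astype(int); print(g[y-10:y+11,x-8:x+9])
E
```

```text
[[ 0.4003  0.1526]
 [ 0.4359 -0.1229]] -82.63891258607305
[[ 0.7457  0.1976]
 [ 0.7825 -0.0801]] -82.46532042255085
[[ 0.4443 -0.1249]
 [ 0.778  -0.0849]] 6.8479301452546535
plate slot [ 0.5339 -0.0432  0.041 ] bar slot [ 0.6006 -0.0193  0.05  ] knob [0.5475 0.0862 0.084 ]
bar dir 116.7303483137692 0.11815923101346386
pivot [0.4927 0.195 ]
[[104 105 102 101 102 104 102 101 103  99 102 104 101 102 102 102 102]
 [106 102 104 103  99  94  98  96  94  97  98  99  97  94  98 101 102]
 [104 105 100  99  91  87  86  87  88  93  92  91  92  93  96 100 103]
 [101 104 100  97  91  78  84  87  88  89  88  91  91  89  97  99 102]
 [102  98  99  94  86  81  82  85  87  88  90  88  89  88  93  96 103]
 [ 99  99  97  95  87  81  84  91  88  89  91  90  87  91  94  99 101]
 [101 103  99  94  87  84  88  89  89  90  92  90  88  91  93  96 100]
 [101 100 100  92  88  82  85  87  91  89  87  91  89  92  91  98  96]
 [100  98  98  95  89  84  89  88  89  90  89  91  90  92  93  94  97]
 [ 99 100  99  97  86  86  86  88  88  85  89  87  93  94  92  96  97]
 [102  99 102  94  94  83  87  92  85  86  88  91  93  96  96  98  97]
 [100 100 101  98  94  89  89  89  89  89  91  88  90  96  96  98 103]
 [102 100 100  98  93  89  90  90  87  91  90  90  90  95  98  98 100]
 [101  99 101 100  94  90  93  92  87  87  88  87  91  93  95  99 100]
 [100 100 101  99  95  89  87  90  85  90  88  93  90  93  95  94 100]
 [ 99  99  97  99  93  88  89  88  89  88  90  88  92  93  96  96  99]
 [101 101 101  96  93  90  90  88  91  90  90  92  91  98  95  99 100]
 [103 100 101 100  94  89  90  90  92  92  93  91  95  99  99  97 101]
 [100 102 100  99  99  92  90  94  96  97  95  94 100  98  98 100  98]
 [104 100 100 101  98  95  98 100 101 100  98 101  99 101 100  98  96]
 [103 101 102 100 100 101 100 101  99 103 102  98  99 101 100 104  99]]
```

Emit:
{"op": "play_rows", "data": {
  "commands": [
    [[-0.4,0.283,0.095,0.2,0],[-0.4,0.283,0.095,0.4,0],[-0.4,0.283,0.095,0.6,0],[-0.4,0.283,0.095,0.8,0],[-0.4,0.283,0.095,0.95,0],[-0.4,0.283,0.095,0.95,0],[-0.4,0.283,0.095,0.95,0]]
  ]
}}

```text
clock: 4.05
tcp_pos: [0.5454, 0.0868, 0.0595]
orientation: [-2.073, -2.356, 0.007]
contact_force: [-0.3, 1.0, 0.8]
grip_width: 0.0597
gripper_force: 0.0
```

Emit:
{"op": "play_rows", "data": {
  "commands": [
    [[1,0,0,0,0],[1,0,0,0,0],[1,0,0,0,0],[1,0,0,0,0],[1,0,0,0,0],[1,0,0,0,0],[1,0,0,0,0],[1,0,0,0,0]]
  ],
  "grip_force": 25
}}

```text
clock: 4.72
tcp_pos: [0.5489, 0.0874, 0.0639]
orientation: [2.074, 2.356, 0.005]
contact_force: [-0.7, -0.6, 8.1]
grip_width: 0.0191
gripper_force: 24.2
```

Emit:
{"op": "play_rows", "data": {
  "commands": [
    [[1,-0.005,-0.022,-0.01,0],[1,-0.012,-0.045,-0.01,0],[1,-0.017,-0.066,-0.01,0],[1,-0.02,-0.087,-0.01,0],[1,-0.024,-0.11,-0.01,0],[1,-0.027,-0.133,-0.01,0],[1,-0.029,-0.156,-0.01,0],[1,-0.029,-0.178,-0.01,0],[1,-0.029,-0.178,-0.01,0],[1,-0.029,-0.178,-0.01,0],[1,-0.029,-0.178,-0.01,0]]
  ]
}}

```text
clock: 5.63
tcp_pos: [0.5135, 0.0729, 0.0641]
orientation: [2.077, 2.352, -0.004]
contact_force: [2.8, -8.3, -2.0]
grip_width: 0.019
gripper_force: 26.8
```

Emit:
{"op": "play_rows", "data": {
  "commands": [
    [[-0.4,0,0,0,0],[-0.4,0,0,0,0],[-0.4,0,0,0,0],[-0.4,0,0,0,0],[-0.4,0,0,-0.3,0],[-0.4,-0.15,0,-0.6,0],[-0.4,-0.3,0,-0.7,0],[-0.4,-0.5,0,-0.7,0],[-0.4,-0.5,0,-0.7,0],[-0.4,-0.5,0,-0.7,0]]
  ]
}}

```text
clock: 6.47
tcp_pos: [0.5272, -0.028, 0.2058]
orientation: [2.081, 2.347, 0.001]
contact_force: [0.0, -0.3, -0.8]
grip_width: 0.0597
gripper_force: 0.0
```

```bash
python3 - <<'E'
from h import *
np.set_printoptions(precision=4,suppress=True)
o=get_obs(); w=viewer.grab_frame("wrist"); save(w,"w2.png",s=1.25)
print(o["clock"],o["tcp_pos"],R.from_rotvec(o["orientation"]).as_matrix(),o["joints"])
print(w2px(w,[[.5339,-.0432,.041],[.5339,-.0432,.05],[.5127,.0767,.084]],o)*1.25)
E
```

```text
6.4667 [ 0.5272 -0.028   0.2058] [[-0.1198  0.9928  0.0045]
 [ 0.9928  0.1198 -0.0029]
 [-0.0034  0.0041 -1.    ]] [ 0.445   0.3238 -0.6165  1.9032  0.2278  0.9792 -0.1542]
[[414.203  238.1642]
 [414.4643 241.6635]
 [404.7604  51.1308]]
```

View pics/w2.png

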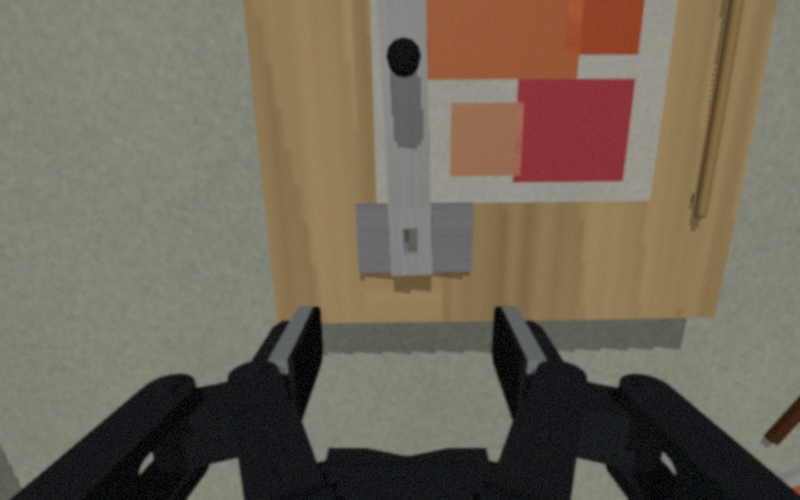

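The bar now lies over the plate with its slot at (410,240); the plate slot should project at about (414,241). I'll zoom in to check the match.

```bash
python3 - <<'E'
from h import *
w=viewer.grab_frame("wrist"); save(w,"w3.png",(270,150,390,230),6)
g=cv2.cvtColor(w["pixels"],cv2.COLOR_RGB2GRAY); print(g[180:204,318:340])
E
```

```text
[[128 130 130 131 132 134 132 129 127 129 130 133 130 128 127 128 127 129
  129 129 127 130]
 [127 128 129 131 132 132 130 129 132 131 130 132 129 127 126 128 129 130
  129 128 129 129]
 [128 129 130 129 129 131 131 129 129 128 128 131 129 127 128 127 130 131
  129 131 131 130]
 [129 128 126 130 131 132 130 131 128 129 130 131 131 128 127 127 129 128
  129 129 129 129]
 [128 127 131 129 128 131 130 128 130 128 128 130 130 127 127 129 127 129
  128 130 130 129]
 [126 130 128 131 132 131 129 128 126 130 128 129 126 127 124 124 126 126
  128 129 127 128]
 [128 126 128 130 129 123 119 115 116 116 119 118 117 118 115 115 116 124
  127 127 130 128]
 [128 130 131 128 126 115 103  99  97  94  99 103 103 101 104 106 110 121
  128 126 128 127]
 [126 128 129 129 123 106  91  78  78  76  84  90  92  95  92  97 109 118
  126 128 130 129]
 [127 130 129 128 119 104  83  74  68  74  83  89  92  88  89  99 106 117
  125 129 128 129]
 [127 128 129 130 120 108  84  77  72  71  87  89  92  93  93  95 105 119
  127 128 128 131]
 [124 128 128 129 122 105  86  76  70  73  84  90  96  92  94  98 106 119
  1
[... 432 characters left out ...]
8  90  93  93  92  98 108 118
  125 127 128 130]
 [127 126 128 129 125 117 101  90  83  82  89  89  94  90  91  97 106 117
  127 129 127 128]
 [124 129 127 129 126 118 102  95  96  86  90  91  90  89  91  98 107 117
  127 128 131 128]
 [129 127 129 129 127 118 108 100  96  95  92  94  91  87  91  94 105 117
  129 129 129 130]
 [125 129 126 128 126 121 106 101 101  93  90  93  90  89  97  94 108 116
  127 128 127 128]
 [124 129 126 130 127 121 109 101  98  95  94  90  93  91  92  96 106 118
  124 128 130 128]
 [125 129 128 129 128 120 109 102 103  97  91  91  93  91  91  98 108 119
  127 128 127 129]
 [125 128 127 128 126 122 107 106 104  99  90  92  86  88  87  93 103 120
  126 130 127 128]]
```

View pics/w3.png

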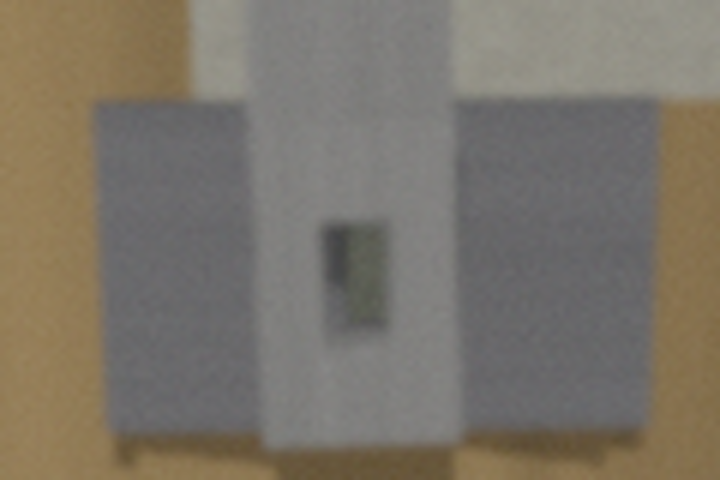

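The plate slot lies about 3.3 mm in +x from the bar slot: the plate's left slot edge shows at x≈345 inside the bar slot, which spans 322–388 in the crop. I'll take that up with the screw. Next is the screw itself.

Emit:
{"op": "play_rows", "data": {
  "commands": [
    [[-0.4,-0.75,-0.26,-0.1,0],[-0.4,-0.75,-0.26,-0.1,0],[-0.4,-0.75,-0.26,-0.1,0],[-0.4,-0.75,-0.26,-0.1,0],[-0.4,-0.75,-0.26,-0.1,0]]
  ]
}}

```text
clock: 6.98
tcp_pos: [0.4909, -0.1843, 0.2229]
orientation: [2.084, 2.35, -0.005]
contact_force: [-0.3, -1.3, -0.3]
grip_width: 0.0595
gripper_force: 0.0
```

Emit:
{"op": "play_rows", "data": {
  "commands": [
    [[-0.4,-0.75,-0.26,0,0],[-0.4,-0.75,-0.26,0,0],[-0.4,-0.75,-0.26,0,0],[-0.4,-0.75,-0.26,0,0],[-0.4,-0.75,-0.26,0,0],[-0.4,-0.75,-0.26,0,0]]
  ]
}}

```text
clock: 7.48
tcp_pos: [0.46, -0.3333, 0.2221]
orientation: [-2.076, -2.355, -0.001]
contact_force: [-0.1, 0.3, -0.6]
grip_width: 0.0599
gripper_force: 0.0
```

```bash
python3 - <<'E'
from h import *
np.set_printoptions(precision=4,suppress=True)
o=get_obs(); w=viewer.grab_frame("wrist"); save(w,"w4.png",s=1.25)
print(o["clock"],o["tcp_pos"],R.from_rotvec(o["orientation"]).as_matrix(),o["joints"])
for t,z in(("screw_grip",.067),("stand",.04)):
    for d in viewer.trace(w,t)[:3]:
        ys,xs=np.nonzero(d["pixels"]); W=px2w(w,np.c_[xs,ys],z,o)[:,:2]; print(t,d["score"],d["rect"],cv2.minAreaRect((W*1000).astype(np.float32)))
E
```

```text
7.4833 [ 0.46   -0.3333  0.2221] [[-0.1253  0.9921 -0.0011]
 [ 0.9921  0.1253  0.0015]
 [ 0.0016 -0.0009 -1.    ]] [ 0.9006  0.3531 -0.4789  1.7983  0.1852  1.0365  0.4774]
screw_grip 0.73 [311.2, 165.0, 339.2, 204.6] ((458.0589599609375, -339.17181396484375), (24.634429931640625, 34.59175109863281), 7.7377424240112305)
screw_grip 0.61 [306.5, 242.2, 350.2, 293.7] ((469.89959716796875, -424.0088806152344), (42.54441452026367, 49.098426818847656), 24.506668090820312)
stand 0.66 [283.1, 127.5, 369.7, 217.2] ((458.9308776855469, -337.9902038574219), (68.14594268798828, 64.85348510742188), 69.33697509765625)
```

View pics/w4.png

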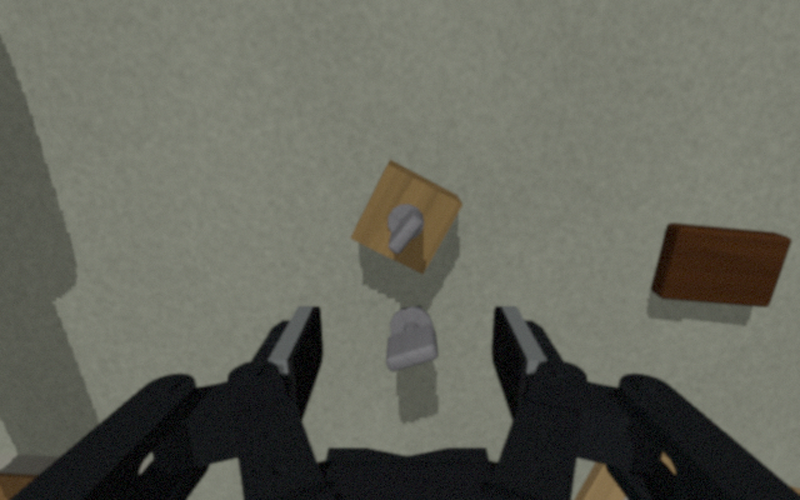

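The small screw's wing runs from about (416,217) to (396,248); its top centre is near (406,233). The larger look-alike is at (411,345).

```bash
python3 - <<'E'
from h import *
np.set_printoptions(precision=4,suppress=True)
o=get_obs(); w=viewer.grab_frame("wrist")
g=cv2.cvtColor(w["pixels"],cv2.COLOR_RGB2GRAY); save(w,"w5.png",(290,155,370,215),9)
a=px2w(w,np.array([[416,217],[396,248],[406,233]])/1.25,.082,o); print(a); d=a[0]-a[1]; print(np.degrees(np.arctan2(d[1],d[0])),np.linalg.norm(d))
c=px2w(w,np.array([[406,220]])/1.25,.044,o);print("collar",c)
E
```

```text
[[ 0.4654 -0.3233  0.082 ]
 [ 0.4549 -0.3465  0.082 ]
 [ 0.4603 -0.3351  0.082 ]]
65.5502563383841 0.025458038676791573
collar [[ 0.4602 -0.3352  0.044 ]]
```

View pics/w5.png

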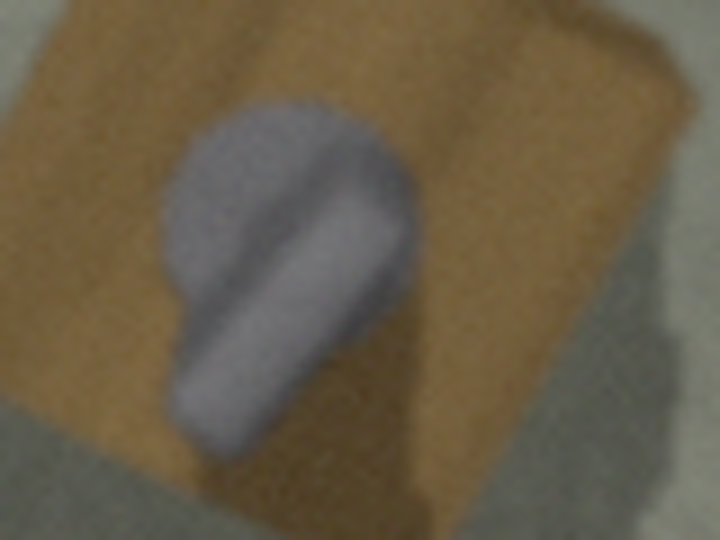

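Emit:
{"op": "play_rows", "data": {
  "commands": [
    [[-0.4,-0.022,-0.012,0.1,0.386],[-0.4,-0.022,-0.012,0.2,0.386],[-0.4,-0.022,-0.012,0.3,0.386],[-0.4,-0.022,-0.012,0.4,0.386],[-0.4,-0.022,-0.012,0.5,0.386],[-0.4,-0.022,-0.012,0.6,0.386],[-0.4,-0.022,-0.012,0.7,0.386],[-0.4,-0.022,-0.012,0.8,0.386],[-0.4,-0.022,-0.012,0.855,0.386],[-0.4,-0.022,-0.012,0.855,0.386],[-0.4,-0.022,-0.012,0.855,0.386]]
  ]
}}

```text
clock: 8.6
tcp_pos: [0.459, -0.3368, 0.0524]
orientation: [-2.683, -1.633, -0.0]
contact_force: [-0.1, -0.1, 0.6]
grip_width: 0.0598
gripper_force: 0.0
```

Emit:
{"op": "play_rows", "data": {
  "commands": [
    [[1,0,0,0,0],[1,0,0,0,0],[1,0,0,0,0],[1,0,0,0,0],[1,0,0,0,0],[1,0,0,0,0],[1,0,0,0,0],[1,0,0,0,0],[1,0,0,0,0]]
  ],
  "grip_force": 40
}}

```text
clock: 9.35
tcp_pos: [0.459, -0.3381, 0.0531]
orientation: [2.684, 1.631, 0.001]
contact_force: [-1.7, 0.6, 7.1]
grip_width: 0.0092
gripper_force: 41.3
```

Emit:
{"op": "play_rows", "data": {
  "commands": [
    [[1,0,0,-0.2,0],[1,0,0,-0.4,0],[1,0,0,-0.6,0],[1,0.2,-0.05,-0.6,0],[1,0.38,-0.09,-0.6,0],[1,0.56,-0.13,-0.6,0],[1,0.74,-0.17,-0.6,0],[1,0.74,-0.17,-0.6,0]]
  ]
}}

```text
clock: 10.02
tcp_pos: [0.4988, -0.182, 0.1729]
orientation: [-2.674, -1.645, -0.006]
contact_force: [0.2, 0.5, -0.3]
grip_width: 0.0094
gripper_force: 40.6
```

Emit:
{"op": "play_rows", "data": {
  "commands": [
    [[1,0.15,-0.05,0,-0.413],[1,0.35,-0.1,0,-0.413],[1,0.55,-0.17,0,-0.413],[1,0.74,-0.17,0,-0.413],[1,0.74,-0.17,0,-0.413],[1,0.74,-0.17,0,-0.413],[1,0.74,-0.17,0,-0.413],[1,0.74,-0.17,0,-0.413]]
  ]
}}

```text
clock: 10.68
tcp_pos: [0.534, -0.0453, 0.1719]
orientation: [-2.031, -2.397, 0.002]
contact_force: [-0.3, -0.2, -1.2]
grip_width: 0.0095
gripper_force: 40.6
```

```bash
python3 - <<'E'
from h import *
np.set_printoptions(precision=4,suppress=True)
o=get_obs(); w=viewer.grab_frame("wrist"); save(w,"w6.png",(160,80,480,320),2.5)
M=R.from_rotvec(o["orientation"]).as_matrix()
print(o["clock"],o["tcp_pos"],M,o["joints"],o["grip_width"])
tip=np.array(o["tcp_pos"])+M@[0,0,.033]
print("tip px",(w2px(w,[tip],o)-[160,80])*2.5, (w2px(w,[[.534,-.0432,.041],[.534,-.0432,.05]],o)-[160,80])*2.5)
E
```

```text
10.6833 [ 0.534  -0.0453  0.1719] [[-0.1642  0.9864 -0.001 ]
 [ 0.9864  0.1642 -0.0007]
 [-0.0005 -0.0011 -1.    ]] [ 0.4446  0.3782 -0.5862  1.9155  0.2596  0.924  -0.1023] 0.009517756433135304
tip px [[419.8515 375.6154]] [[419.2375 253.4484]
 [419.3939 260.6031]]
```

View pics/w6.png

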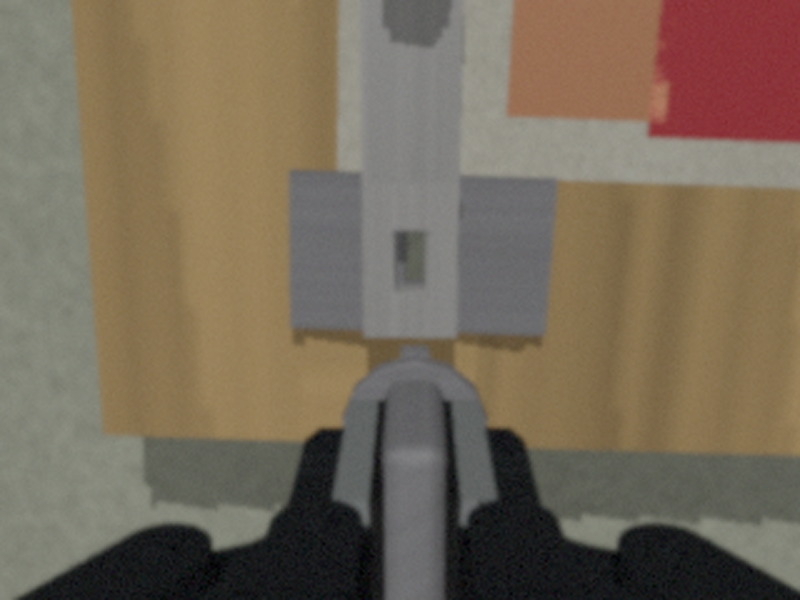

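```bash
python3 - <<'E'
from h import *
np.set_printoptions(precision=1,suppress=True)
o=get_obs(); w=viewer.grab_frame("wrist")
M=R.from_rotvec(o["orientation"]).as_matrix(); t=np.array(o["tcp_pos"])
P=lambda a:((w2px(w,[t+M@np.array(a)],o)-[160,80])*2.5)[0]
for a in([.014,0,.009],[.014,0,.013],[0,.014,.009],[0,-.014,.009],[.008,0,.029],[.008,0,.0355],[.015,0,-.029],[.01,0,.0355]): print(a,P(a))
s=(px2w(w,[[410.5/2.5+160,259/2.5+80]],.05,o)[0],px2w(w,[[421/2.5+160,253/2.5+80]],.041,o)[0])
np.set_printoptions(precision=4); print(s,[M.T@(x-t) for x in s])
E
```

```text
[0.014, 0, 0.009] [420.9 355. ]
[0.014, 0, 0.013] [420.7 347.5]
[0, 0.014, 0.009] [494.4 423.9]
[0, -0.014, 0.009] [347.1 424. ]
[0.008, 0, 0.029] [420.  347.4]
[0.008, 0, 0.0355] [419.8 336.9]
[0.015, 0, -0.029] [423.1 444. ]
[0.01, 0, 0.0355] [419.8 328.1]
(array([ 0.5313, -0.0434,  0.05  ]), array([ 0.5346, -0.0432,  0.041 ])) [array([ 0.0026, -0.0023,  0.122 ]), array([0.0023, 0.0011, 0.131 ])]
```

Emit:
{"op": "play_rows", "data": {
  "commands": [
    [[1,0.022,-0.002,0.15,0],[1,0.022,-0.002,0.3,0],[1,0.022,-0.002,0.38,0],[1,0.022,-0.002,0.4,0],[1,0.022,-0.002,0.42,0],[1,0.022,-0.002,0.43,0],[1,0.022,-0.002,0.44,0],[1,0.022,-0.002,0.44,0],[1,0.022,-0.002,0.44,0]]
  ]
}}

```text
clock: 11.53
tcp_pos: [0.534, -0.0396, 0.0851]
orientation: [2.024, 2.401, 0.001]
contact_force: [-0.4, 0.3, 0.1]
grip_width: 0.009
gripper_force: 40.6
```

```bash
python3 - <<'E'
from h import *
np.set_printoptions(precision=4,suppress=True)
o=get_obs(); w=viewer.grab_frame("wrist"); save(w,"w7.png",(240,140,400,260),5)
print(o["tcp_pos"],o["contact_force"])
E
```

```text
[ 0.534  -0.0396  0.0851] [-0.4092  0.3245  0.0883]
```

View pics/w7.png

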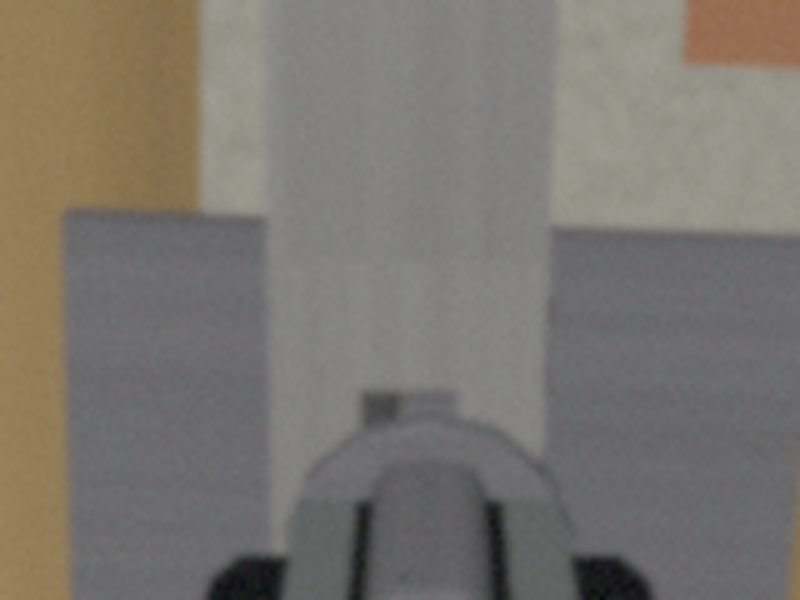

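The bar slot spans 362–457 in the crop, with its far end at row 390. The screw's cross bar shows at 400–455, so it sits about 1.5 mm too far right and 1.2 mm too far forward. I'll correct that and lower gently.

Emit:
{"op": "play_rows", "data": {
  "commands": [
    [[1,-0.006,-0.008,0,0],[1,-0.006,-0.008,0,0],[1,-0.006,-0.008,0.006,0],[1,-0.006,-0.008,0.012,0],[1,-0.006,-0.008,0.018,0],[1,-0.006,-0.008,0.024,0],[1,-0.006,-0.008,0.03,0],[1,-0.006,-0.008,0.03,0],[1,-0.006,-0.008,0.03,0]]
  ]
}}

```text
clock: 12.33
tcp_pos: [0.532, -0.0412, 0.0781]
orientation: [-2.025, -2.402, 0.0]
contact_force: [0.7, -1.7, -1.0]
grip_width: 0.009
gripper_force: 40.5
```

Emit:
{"op": "play_rows", "data": {
  "commands": [
    [[1,0,0.004,0,0],[1,0,0.008,0,0],[1,0,0.013,0,0],[1,0,0.013,0,0],[1,0,0.013,0.006,0],[1,0,0.013,0.012,0],[1,0,0.013,0.018,0],[1,0,0.013,0.024,0],[1,0,0.013,0.024,0],[1,0,0.013,0.024,0]]
  ]
}}

```text
clock: 13.17
tcp_pos: [0.5348, -0.0406, 0.0734]
orientation: [2.025, 2.402, 0.0]
contact_force: [0.9, -3.2, -0.2]
grip_width: 0.0093
gripper_force: 40.5
```

Emit:
{"op": "play_rows", "data": {
  "commands": [
    [[1,-0.003,0,0,0],[1,-0.003,0,0.005,0],[1,-0.003,0,0.01,0],[1,-0.003,0,0.015,0],[1,-0.003,0,0.02,0],[1,-0.003,0,0.025,0],[1,-0.003,0,0.025,0]]
  ]
}}

```text
clock: 13.75
tcp_pos: [0.5347, -0.0409, 0.0683]
orientation: [-2.024, -2.402, -0.0]
contact_force: [-0.2, -1.0, -1.2]
grip_width: 0.0091
gripper_force: 40.6
```

Emit:
{"op": "play_rows", "data": {
  "commands": [
    [[1,0,0,0.005,0],[1,0,0,0.01,0],[1,0,0,0.015,0],[1,0,0,0.02,0],[1,0,0,0.025,0],[1,0,0,0.025,0],[1,0,0,0.025,0]]
  ]
}}

```text
clock: 14.33
tcp_pos: [0.5346, -0.0409, 0.0634]
orientation: [-2.024, -2.402, 0.0]
contact_force: [0.5, 0.2, -1.1]
grip_width: 0.0095
gripper_force: 40.7
```

Emit:
{"op": "play_rows", "data": {
  "commands": [
    [[1,0,0,0.004,0],[1,0,0,0.008,0],[1,0,0,0.011,0],[1,0,0,0.011,0],[1,0,0,0.011,0]]
  ]
}}

```text
clock: 14.75
tcp_pos: [0.5357, -0.0407, 0.0629]
orientation: [2.023, 2.401, 0.002]
contact_force: [-2.9, -0.4, 13.7]
grip_width: 0.0091
gripper_force: 42.9
```

Emit:
{"op": "play_rows", "data": {
  "commands": [
    [[1,0,0,-0.009,0],[1,0,0,-0.009,0],[1,0,0.001,-0.009,0.07],[1,0,0.001,-0.009,0.14],[1,-0.001,0.002,-0.009,0.21],[1,-0.001,0.002,-0.009,0.28],[1,-0.001,0.003,-0.009,0.33],[1,-0.001,0.003,-0.009,0.33],[1,-0.001,0.003,-0.009,0.33]]
  ],
  "grip_force": 25
}}

```text
clock: 15.5
tcp_pos: [0.5355, -0.0412, 0.0631]
orientation: [2.57, 1.806, 0.0]
contact_force: [-1.2, -0.0, 1.4]
grip_width: 0.0096
gripper_force: 40.9
```

Emit:
{"op": "play_rows", "data": {
  "commands": [
    [[1,0,0.001,0,0.07],[1,-0.001,0.001,0,0.14],[1,-0.001,0.002,0,0.21],[1,-0.001,0.002,0,0.28],[1,-0.002,0.002,0,0.35],[1,-0.002,0.003,0,0.42],[1,-0.002,0.003,0,0.49],[1,-0.003,0.003,0,0.56],[1,-0.003,0.003,0,0.63],[1,-0.003,0.003,0,0.67],[1,-0.003,0.003,0,0.67]]
  ]
}}

```text
clock: 16.42
tcp_pos: [0.536, -0.0421, 0.0631]
orientation: [3.13, 0.267, 0.001]
contact_force: [0.8, -0.3, 1.4]
grip_width: 0.0094
gripper_force: 40.9
```

Emit:
{"op": "play_rows", "data": {
  "commands": [
    [[0.6,0,0,0,0],[0.3,0,0,0,0],[0.2,0,0,0,0],[0,0,0,0,0],[0,0,0,0,0],[0,0,0,0,0],[0,0,0,-0.1,0],[0,0,0,-0.3,0],[0,0,0,-0.5,0],[0,0,0,-0.5,0],[0,0,0,-0.5,0]]
  ]
}}

```text
clock: 17.33
tcp_pos: [0.5375, -0.0419, 0.1657]
orientation: [3.13, 0.267, 0.009]
contact_force: [0.1, 0.1, -1.1]
grip_width: 0.0425
gripper_force: 0.0
```

```bash
python3 - <<'E'
from h import *
np.set_printoptions(precision=4,suppress=True)
o=get_obs(); w=viewer.grab_frame("wrist"); save(w,"w8.png",s=1.25); print(o["tcp_pos"],o["clock"],o["grip_width"],o["contact_force"])
for z in (.041,.05): print(w2px(w,[[.534,-.0432,z]],o)*1.25)
E
```

```text
[ 0.5375 -0.0419  0.1657] 17.3333 0.042539419266900406 [ 0.0607  0.1149 -1.0888]
[[407.4095 237.3009]]
[[407.4363 241.1974]]
```

View pics/w8.png

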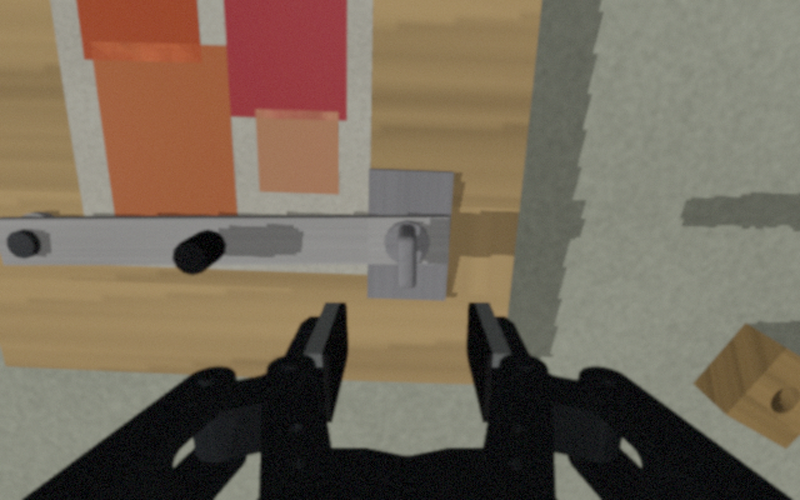

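The screw's collar is flat on the bar at (407,242), its wing stands across the bar, and the gripper is clear. Handing in.

```bash
python3 -c "
from h import *
print(r.hand_in())"
```

```text
the job is handed in; nothing more can be done
None
```

I swung the bar home, put the small thumbscrew down through both slots, turned it square across the bar and let go. The job is handed in at about 17.5 s of the 72 s allowed, and no verdict came back.

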